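# Set the stream selector through its zigzag gate

## Task

The stream selector is the grey box on the bench whose lever runs in a zigzag slot; its lever is parked in the slot's end away from the two brass nipples. Work the lever by its ball knob along the zigzag slot, step after step, until it is fully home in the slot's other end, on the side of the brass nipples, and let go of it there. The lever in the straight slot is another one.

Things in the scene. Friction and masses are not known exactly. Their poses are not given: they have to be found in the camera images.
- selector: Stream selector, fixed: grey box 116 (x) x 76 (y) x 210 mm high, screw feet 13 mm beyond its x ends. Origin: middle of the underside, z up. Two brass nipples on its +x end, 150 mm up, 26 mm out; +x points away from the robot, within 35 degrees. A 10 mm steel lever with a ball knob tilts both ways about a pivot 110 mm above the origin; the ball's centre stays 165 mm from the pivot.
- selector_gate (a point): Middle of the selector's gate plate, on top; axes as the selector's. The lever runs in its 16 mm wide zigzag slot, with solid walls. In these x, y the ball's centre goes, in mm: start end (-58,-20), corners (-20,-20), (-20,20), (20,20), (20,-20), last end (58,-20), with 5 mm of play all round; it is 53 mm above the plate at the ends, 62 mm at the corners.
- selector_knob (a point): Centre of the black ball knob, 32 mm across, on the selector's lever; grip it from any side. It starts within 10 mm of the slot's start end. 1 to 2 N at the ball moves the lever, which leans with the ball, has no spring and stays where it is left.

How it is judged:
By the outcome, as a careful person would: the job done as asked, in the order asked, and still so for the second after the job is handed in, with the robot touching nothing.
It also fails if it takes over 40 s, if anything falls off the work surface, if the arm or the gripper's body presses on something with over 40 N, if the wrist force passes 120 N, or if a joint passes its speed limit or range.

## Robot

A 6-joint arm with a two-finger parallel gripper is mounted at the origin on a cart in front of the work surface, level with it; the furniture and walls round the work are solid. World frame = base frame: x ahead of the robot, y to its left, z up, the work surface at z = 0. Lengths are in mm, angles in rad, forces in N, time in s.
With the tool pointing down it reaches from about 325 to 750 mm from the base axis. Payload 7.6 kg.
Tool frame: the origin (TCP) lies at the very end of the fingers, on their centre line; the grasp point (between the pads) lies 19 mm behind it (grip_point_offset is the distance from the TCP to the grasp point, in mm); y points along the fingers, x is the direction in which the jaws open and shut, and the axes are right-handed (so a half turn about y gives the same grasp; the last joint's range is limited). The gripper opens to 85 mm and grips with 20 to 120 N. Pads are 22 mm wide; open, the fingers measure 114 mm over their backs; the gripper's body (76 mm by 85 mm) begins 54 mm behind the grasp point. The pads swing forward as they close: fully open they stand 13 mm farther back than shut.
Start: joints at [1.082, 0.052, 1.401, -0, 1.689, -0.07], TCP at [213.485, 479.656, 231.323] pointing down, gripper open.
Joint ranges: [-2.9, 2.9], [-0.91, 2.17], [0.12, 2.37], [-1.06, 4.2], [0.26, 2.73], [-2.93, 2.93]. Speed limits (rad/s): [2.57, 2.57, 3.01, 3.14, 3.14, 3.14].

## Interface

Orientations are given as a unit quaternion [w, x, y, z].
In Python, from bench import get_state, camera, calibration, close_job, grip_point_offset gives the robot as it stands.
- The arm moves only by the tool move_arm, never from a script. Its argument "rows" is a list of rows, each a list of 6 numbers: the shift along the tool's x, y, z as a fraction of full scale, then the turn, a rotation vector about the tool's x, y, z as a fraction of full scale. A call has 1 to 12 rows; each row shifts and turns the commanded pose from where the row before left it, along the tool's axes as they then stand; what a row does not reach is not made up. Full scale, the value 1, is 750 mm for a shift and 120 degrees for a turn. A row lasts 1/12 s, in which the tool goes at most 41.7 mm and 7.16 degrees, less where a joint would pass 70% of its speed; a pose out of reach is approached as far as the arm can. A call with a number of a shift or a turn outside -1 to 1 is refused whole. A call with a gripper value outside its range is refused whole. "grip" is the opening in per cent of the stroke, from 0 (shut) to 100 (fully open), set as the call begins (left out, the last holds). The fingers move at their own pace and stop on an object; "grip_force" is the grip in N (left out, the last holds). Time passes only in rows, so rows that do not move let the fingers close. It gives the time, the measured TCP pose, the force and the opening at its end, in the units of the state.
- get_state(): the state, without advancing time (a new reading comes with each control period).
- camera(name): name is "scene" or "top"; returns the picture (480x640x3 uint8, blue, green, red); there is no depth.
- calibration(name): a dict with "vertical_fov" (degrees; the focal length in pixels is half the picture's height over the tangent of half this angle, whatever the lens; pixels are square), "cx", "cy" (the principal point, pixels), "rvec" (rotation vector, rad) and "tvec" (3), from world to camera coordinates, as OpenCV has them. Camera axes: x right, y down, z forward; pixel columns grow to the right and rows downward; lengths in mm; the calibration is good to about 2 mm. A picture is of the moment at which its call begins. calibration takes no time and is no camera call.
- close_job(): hands the job in, once; it reports no verdict.
The state is a dict: "time": time; "joints": joint angles; "joint_vel": joint speeds; "effort": joint torques, N m; "position": TCP position; "tcp_rot": TCP orientation; "ft_force": force on the tool from outside, world axes, zero at the start; "moment": the same for the moment, N m; "finger_gap": finger opening in mm.
Only numpy, scipy, OpenCV 4.12 (cv2) and the standard library are available. Lean on these libraries where they do the work, as an engineer would, in place of code of your own. Each camera call takes 0.05 s, during which the arm holds its last target. There are 200 camera calls.

## Working session

There is one attempt and no reset: what is moved stays moved. The work goes in short steps, Python scripts to look and compute and a tool call to move; the robot and the scene stay as the last step left them, time stands still between calls to the robot, and variables do not carry over. Pictures are saved under pics/ and viewed, on a budget of 10 in all, crops included, one or two more only if the job needs it, and the job is handed in when it is done.

Besides the shell and the picture viewer there is one more tool, called after "Call:" as name([rows], argument=value, ...), one row to a line, values as JSON. move_arm: Moves the arm, as the interface text tells. Its arguments: {"type":"object","properties":{"rows":{"type":"array","items":{"type":"array","items":{"type":"number"}}},"grip":{"type":"number"},"grip_force":{"type":"number"}},"required":["rows"]}

```bash
ls; mkdir -p pics; python3 - <<'E'
from bench import *
import cv2
for n in("scene","top"):
    cv2.imwrite(f"pics/{n}0.png",camera(n)); print(calibration(n))
print(get_state(),grip_point_offset)
E
```

```text
pics
{'vertical_fov': 42.574718091113226, 'cx': 323.7207303433402, 'cy': 240.2323177029935, 'rvec': array([ 2.16808613, -0.84782447,  0.3970801 ]), 'tvec': array([-120.06424568,  546.38532079,  500.56047092])}
{'vertical_fov': 55.76661899263611, 'cx': 315.58744557188885, 'cy': 237.82017035850583, 'rvec': array([ 2.45683453, -1.43429629,  0.2363402 ]), 'tvec': array([ 47.21997332, 614.54697126, 815.98226696])}
{'time': 0.1, 'joints': array([ 1.08170832e+00,  5.27663537e-02,  1.40165404e+00,  2.83287778e-06,
        1.68862184e+00, -7.03071174e-02]), 'joint_vel': array([ 0.00125256,  0.00066255, -0.00270709,  0.00029774, -0.00182815,
       -0.0005723 ]), 'effort': array([ 1.06053241e-03, -3.82579565e+01, -3.60985816e+01, -8.68392999e-05,
        4.67903330e-03, -5.73402872e-05]), 'position': array([213.33725765, 479.38840796, 230.54497007]), 'tcp_rot': array([-0.59276313,  0.59325793,  0.38469821, -0.38559589]), 'ft_force': array([-0.30892953, -0.22191307,  0.39102846]), 'moment': array([-0.03905483,  0.03009434,  0.01520514]), 'finger_gap': 85.56574704977552} 18.700000000000003
```

View pics/scene0.png

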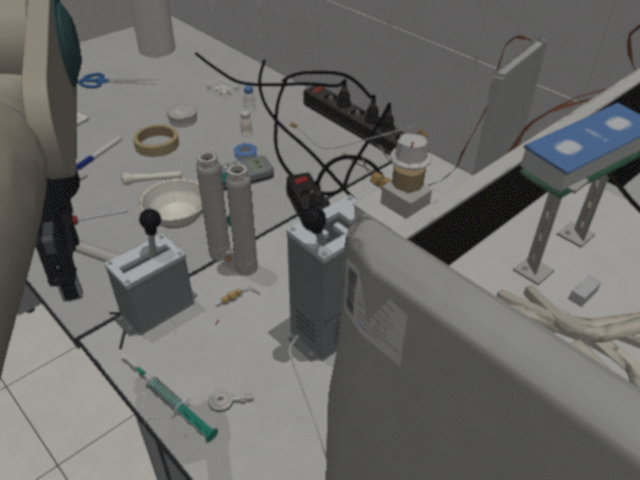

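View pics/top0.png

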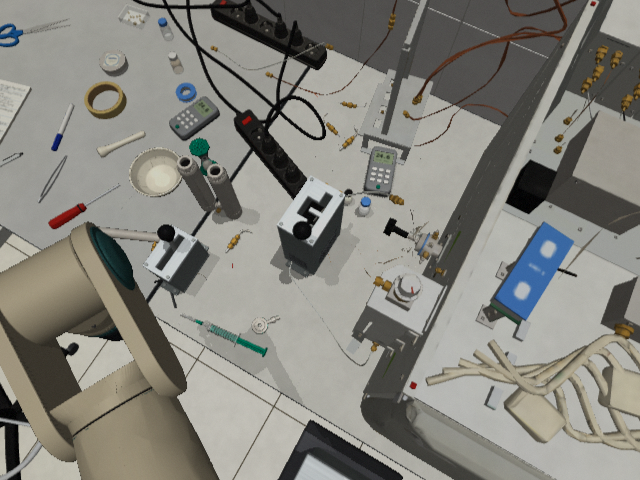

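The selector is at about (310,225) in the top view with its knob near (303,230). In the scene view the knob is near (313,219). I'll enlarge both.

```bash
python3 - <<'E'
import cv2,numpy as np
a=cv2.imread("pics/top0.png")[165:285,250:370]; b=cv2.imread("pics/scene0.png")[180:300,260:380]
cv2.imwrite("pics/crop0.png",np.hstack([cv2.resize(x,(400,400)[:2] if 0 else (400,400),interpolation=cv2.INTER_CUBIC) for x in(a,b)]))
E
```

```text
(no output)
```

View pics/crop0.png

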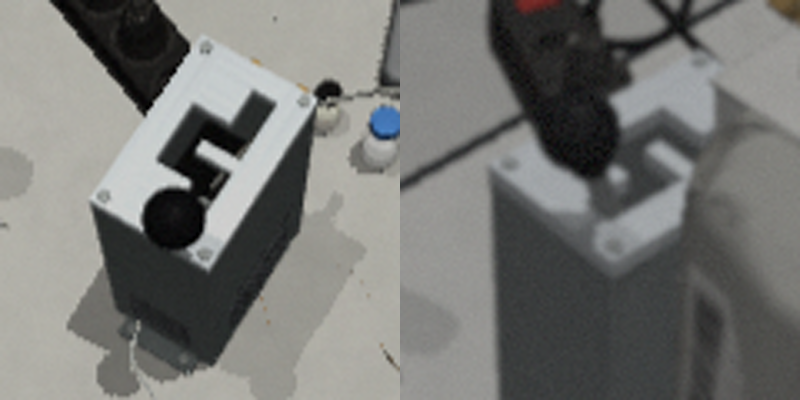

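Top crop: plate corners are near (92,205), (210,270), (316,98) and (202,37), and the knob is at (175,217). Scene crop: corners are near (92,165) and (212,277), and the knob is at (183,140). Brass shows at the far end. Next I'll fit the pose.

```bash
cat > h.py <<'E'
import numpy as np,cv2
from bench import *
from scipy.optimize import least_squares
from scipy.spatial.transform import Rotation as R
def cal(n):
    c=calibration(n);f=240/np.tan(np.radians(c["vertical_fov"]/2))
    return np.array([[f,0,c["cx"]],[0,f,c["cy"]],[0,0,1]]),c["rvec"],c["tvec"]
CAL={n:cal(n) for n in("top","scene")}
def proj(n,P):
    K,r,t=CAL[n];return cv2.projectPoints(np.array(P,float).reshape(-1,1,3),r,t,K,None)[0].reshape(-1,2)
def tri(pix):
    f=lambda p:np.concatenate([proj(n,p)[0]-u for n,u in pix.items()])
    s=least_squares(f,[500,0,200]);return s.x,s.fun
def w(p,x,y,z):
    c,s=np.cos(p[2]),np.sin(p[2]);return [p[0]+c*x-s*y,p[1]+s*x+c*y,z]
def state():
    s=get_state();q=s["tcp_rot"];return s,R.from_quat([q[1],q[2],q[3],q[0]])
E
python3 - <<'E'
from h import *
T=lambda u,v:np.array([250+u*.3,165+v*.3]);S=lambda u,v:np.array([260+u*.3,180+v*.3])
tc=[(-58,38,T(92,205)),(-58,-38,T(210,270)),(58,-38,T(316,98)),(58,38,T(202,37))]
sc=[(-58,38,S(92,165)),(-58,-38,S(212,277))]
def f(p): return np.concatenate([proj("top",w(p,x,y,210))[0]-u for x,y,u in tc]+[proj("scene",w(p,x,y,210))[0]-u for x,y,u in sc])
s=least_squares(f,[550,0,0]);print(s.x,np.degrees(s.x[2]),s.fun.round(1))
k,r=tri({"top":T(175,217),"scene":S(183,140)});print(k,r)
p=s.x
for x,y,h in[(-58,-20,263),(-20,-20,272),(-20,20,272),(20,20,272),(20,-20,272),(58,-20,263)]:print(np.round(w(p,x,y,h),1))
c,sn=np.cos(p[2]),np.sin(p[2]);d=k[:2]-p[:2];print("knob sel",c*d[0]+sn*d[1],-sn*d[0]+c*d[1])
st,r=state();print(r.as_matrix().round(3))
E
```

```text
[ 5.21664151e+02  3.57029659e+02 -3.18996659e-02] -1.827716225859339 [-1.1 -0.4 -0.3  1.   0.8  1.1 -0.3  0.1 -0.4  1.2  1.4 -2.5]
[466.13839249 343.09707524 257.53024264] [-0.53549335  0.23989893  0.42640804 -0.06074384]
[463.1 338.9 263. ]
[501.  337.7 272. ]
[502.3 377.7 272. ]
[542.3 376.4 272. ]
[541.  336.4 272. ]
[579.  335.2 263. ]
knob sel -55.05314076145524 -15.696447948561964
[[ 0.407 -0.001 -0.914]
 [ 0.914 -0.001  0.407]
 [-0.001 -1.     0.   ]]
```

Call:
move_arm([
  [0, -0.054, 0, 0, 0, 0],
  [0, -0.054, 0, 0, 0, 0],
  [0, 0, 0, 0, -0.0463, 0],
  [0, 0, 0, 0, -0.0463, 0],
  [0, 0, 0, 0, -0.0463, 0],
  [0, 0, 0, 0, -0.0463, 0],
  [-0.0214, 0, -0.0428, 0, 0, 0],
  [-0.0214, 0, -0.0428, 0, 0, 0],
  [-0.0214, 0, -0.0428, 0, 0, 0],
  [-0.0214, 0, -0.0428, 0, 0, 0],
  [0, 0, 0, 0, 0, 0],
  [0, 0, 0, 0, 0, 0],
], grip=100, grip_force=25)

```text
time: 1.1
position: [341.1, 410.5, 311.6]
tcp_rot: [0.508, -0.508, -0.491, 0.492]
ft_force: [-1.0, -0.5, -0.0]
finger_gap: 85.5
```

Call:
move_arm([
  [-0.0211, 0, -0.0424, 0, 0, 0],
  [-0.0211, 0, -0.0424, 0, 0, 0],
  [-0.0211, 0, -0.0424, 0, 0, 0],
  [-0.0211, 0, -0.0424, 0, 0, 0],
  [0, 0, 0, 0, 0, 0],
  [0, 0, 0, 0, 0, 0],
])

```text
time: 1.6
position: [465.3, 344.2, 311.4]
tcp_rot: [0.508, -0.508, -0.491, 0.492]
ft_force: [-0.0, 0.6, -0.2]
finger_gap: 85.3
```

```bash
python3 - <<'E'
from h import *
a=camera("top");b=camera("scene")
s,r=state();print(s["position"],r.as_matrix().round(3).tolist())
g=s["position"]+r.as_matrix()[:,1]*-19
print(proj("top",[s["position"],[466,343,257.5]]),proj("scene",[s["position"],[466,343,257.5]]))
cv2.imwrite("pics/c1.png",np.hstack([cv2.resize(x,(400,400),interpolation=cv2.INTER_CUBIC) for x in(a[145:305,230:390],b[130:290,230:390])]))
E
```

```text
[464.04382144 345.25501117 312.25305514] [[0.03, -0.0, -1.0], [1.0, 0.0, 0.03], [0.0, -1.0, 0.0]]
[[299.00655484 218.84748792]
 [301.97389531 230.44054638]] [[312.8814901  185.88431995]
 [315.29650892 222.04412934]]
```

View pics/c1.png

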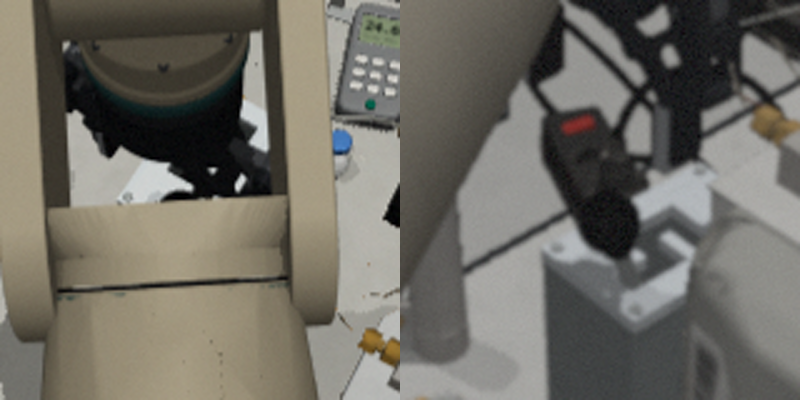

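The scene view shows the jaws straddling above the knob. The projected TCP is about crop (607,140) and the knob about (607,223). I'll descend around it and close.

Call:
move_arm([
  [-0.0015, 0.024, -0.002, 0, 0, 0],
  [0, 0.024, 0, 0, 0, 0],
  [0, 0.024, 0, 0, 0, 0],
  [0, 0.024, 0, 0, 0, 0],
  [0, 0, 0, 0, 0, 0],
  [0, 0, 0, 0, 0, 0],
])

```text
time: 2.2
position: [465.1, 344.0, 240.1]
tcp_rot: [0.507, -0.507, -0.492, 0.493]
ft_force: [-0.4, 0.4, 0.9]
finger_gap: 85.7
```

Call:
move_arm([
  [0, 0, 0, 0, 0, 0],
  [0, 0, 0, 0, 0, 0],
  [0, 0, 0, 0, 0, 0],
  [0, 0, 0, 0, 0, 0],
  [0, 0, 0, 0, 0, 0],
  [0, 0, 0, 0, 0, 0],
  [0, 0, 0, 0, 0, 0],
  [0, 0, 0, 0, 0, 0],
  [0, 0, 0, 0, 0, 0],
  [0, 0, 0, 0, 0, 0],
], grip=0, grip_force=25)

```text
time: 3.03
position: [466.5, 343.3, 241.1]
tcp_rot: [0.508, -0.508, -0.493, 0.492]
ft_force: [-2.0, 0.1, 5.2]
finger_gap: 30.3
```

Call:
move_arm([
  [0, 0.005, 0, 0, 0, 0],
  [-0.002, 0, -0.006, 0, 0, 0],
  [-0.002, -0.001, -0.007, 0, 0, 0],
  [0, 0, 0, 0, 0, 0],
  [0, 0, 0, 0, 0, 0],
])

```text
time: 3.45
position: [476.5, 340.5, 242.5]
tcp_rot: [-0.507, 0.508, 0.495, -0.49]
ft_force: [-7.9, -2.0, 21.5]
finger_gap: 30.5
```

Call:
move_arm([
  [0, -0.009, 0, 0, 0, 0],
  [0, -0.002, -0.009, 0, 0, 0],
  [0, -0.002, -0.009, 0, 0, 0],
  [0, -0.0015, -0.009, 0, 0, 0],
  [0, 0, 0, 0, 0, 0],
  [0, 0, 0, 0, 0, 0],
])

```text
time: 3.95
position: [497.0, 339.1, 248.0]
tcp_rot: [-0.508, 0.508, 0.492, -0.492]
ft_force: [0.1, -0.8, 1.2]
finger_gap: 30.4
```

Call:
move_arm([
  [0, 0, -0.005, 0, 0, 0],
  [0.008, -0.001, 0, 0, 0, 0],
  [0.009, -0.001, 0, 0, 0, 0],
  [0.009, 0, 0, 0, 0, 0],
  [0.009, 0, 0, 0, 0, 0],
  [0.009, 0.001, 0, 0, 0, 0],
  [0.007, 0, 0, 0, 0, 0],
  [0, 0, 0, 0, 0, 0],
  [0, 0, 0, 0, 0, 0],
])

```text
time: 4.7
position: [501.9, 377.9, 249.2]
tcp_rot: [-0.507, 0.508, 0.493, -0.491]
ft_force: [5.0, -0.3, 2.7]
finger_gap: 30.5
```

Call:
move_arm([
  [0, 0, -0.008, 0, 0, 0],
  [0, -0.001, -0.009, 0, 0, 0],
  [0, 0, -0.009, 0, 0, 0],
  [0, 0, -0.009, 0, 0, 0],
  [0, 0.001, -0.009, 0, 0, 0],
  [0, 0, -0.009, 0, 0, 0],
  [0, 0, 0, 0, 0, 0],
  [0, 0, 0, 0, 0, 0],
])

```text
time: 5.37
position: [541.4, 376.3, 249.3]
tcp_rot: [0.508, -0.508, -0.493, 0.492]
ft_force: [0.2, 0.3, 4.7]
finger_gap: 30.5
```

Call:
move_arm([
  [-0.008, -0.001, -0.001, 0, 0, 0],
  [-0.009, -0.001, 0, 0, 0, 0],
  [-0.009, 0, 0, 0, 0, 0],
  [-0.009, 0, 0, 0, 0, 0],
  [-0.009, 0.001, 0, 0, 0, 0],
  [-0.009, 0, 0, 0, 0, 0],
  [0, 0, 0, 0, 0, 0],
  [0, 0, 0, 0, 0, 0],
])

```text
time: 6.03
position: [541.0, 336.2, 249.9]
tcp_rot: [-0.508, 0.508, 0.492, -0.492]
ft_force: [3.0, -0.7, 3.4]
finger_gap: 30.3
```

Call:
move_arm([
  [0, 0.0013, -0.0093, 0, 0, 0],
  [0, 0.0017, -0.0093, 0, 0, 0],
  [0, 0.0021, -0.0093, 0, 0, 0],
  [0, 0.0027, -0.0093, 0, 0, 0],
  [0, 0.0031, -0.0093, 0, 0, 0],
  [0, 0.0025, -0.0065, 0, 0, 0],
  [0, 0, 0, 0, 0, 0],
  [0, 0, 0, 0, 0, 0],
  [0, 0, 0, 0, 0, 0],
])

```text
time: 6.78
position: [581.2, 335.3, 239.5]
tcp_rot: [-0.508, 0.508, 0.493, -0.492]
ft_force: [3.4, 2.6, 4.6]
finger_gap: 30.4
```

Call:
move_arm([
  [0, 0.0012, -0.004, 0, 0, 0],
  [0, 0.001, -0.003, 0, 0, 0],
  [0, 0, 0, 0, 0, 0],
  [0, 0, 0, 0, 0, 0],
])

```text
time: 7.12
position: [585.8, 335.2, 237.7]
tcp_rot: [0.508, -0.508, -0.492, 0.492]
ft_force: [1.0, 3.2, 2.6]
finger_gap: 30.7
```

Call:
move_arm([
  [0, 0.001, -0.003, 0, 0, 0],
  [0, 0.001, -0.003, 0, 0, 0],
  [0, 0, 0, 0, 0, 0],
  [0, 0, 0, 0, 0, 0],
])

```text
time: 7.45
position: [588.3, 335.2, 236.7]
tcp_rot: [0.508, -0.506, -0.491, 0.494]
ft_force: [-10.2, 0.7, 6.6]
finger_gap: 30.3
```

```bash
python3 - <<'E'
from h import *
b=camera("scene");a=camera("top")
print(get_state()["ft_force"],get_state()["position"])
p=[521.66,357.03,-.0319];print(proj("scene",[w(p,58,-20,263)]),proj("top",[w(p,58,-20,263)]))
cv2.imwrite("pics/c2.png",np.hstack([cv2.resize(x,(400,400),interpolation=cv2.INTER_CUBIC) for x in(a[125:285,240:400],b[130:290,230:390])]))
E
```

```text
[-10.87855662   1.22206237   7.51467982] [588.26916468 335.23410614 236.68221815]
[[382.97612644 184.5361608 ]] [[338.46948662 177.94310351]]
```

View pics/c2.png

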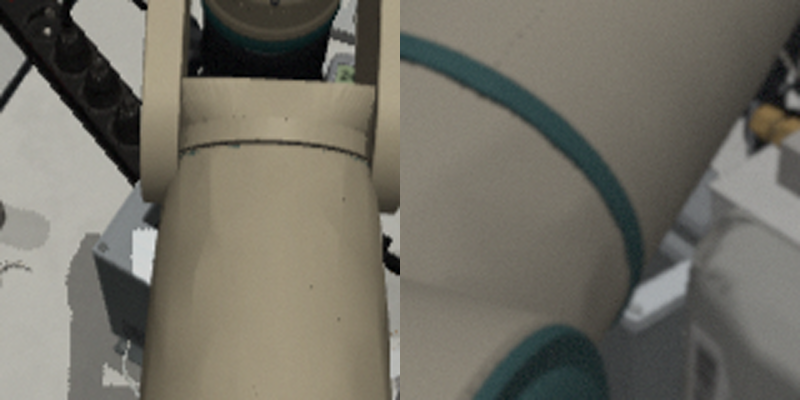

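The arm hides the knob in both views, but the -10 N in x shows the lever is against the slot's end wall. I'll ease off, open, rise straight up and move away to look.

Call:
move_arm([
  [0, -0.001, 0.003, 0, 0, 0],
  [0, 0, 0, 0, 0, 0],
])

```text
time: 7.72
position: [587.3, 335.2, 237.1]
tcp_rot: [0.508, -0.507, -0.492, 0.493]
ft_force: [-2.5, 3.7, 4.7]
finger_gap: 29.7
```

Call:
move_arm([
  [0, 0, 0, 0, 0, 0],
  [0, 0, 0, 0, 0, 0],
  [0, 0, 0, 0, 0, 0],
  [0, 0, 0, 0, 0, 0],
  [0, 0, 0, 0, 0, 0],
  [0, 0, 0, 0, 0, 0],
  [0, 0, 0, 0, 0, 0],
  [0, 0, 0, 0, 0, 0],
  [0, 0, 0, 0, 0, 0],
  [0, 0, 0, 0, 0, 0],
], grip=100)

```text
time: 8.55
position: [587.8, 334.9, 237.3]
tcp_rot: [0.508, -0.508, -0.492, 0.492]
ft_force: [-0.5, -0.0, 0.2]
finger_gap: 85.5
```

Call:
move_arm([
  [0, -0.02, 0, 0, 0, 0],
  [0, -0.03, 0, 0, 0, 0],
  [0, -0.03, 0, 0, 0, 0],
  [0, -0.03, 0, 0, 0, 0],
  [0, -0.01, 0.04, 0, 0, 0],
  [0, 0, 0.04, 0, 0, 0],
  [0.01, 0, 0.04, 0, 0, 0],
  [0.02, 0, 0.04, 0, 0, 0],
  [0.02, 0, 0.04, 0, 0, 0],
  [0.02, 0, 0.04, 0, 0, 0],
  [0.02, 0, 0.04, 0, 0, 0],
  [0, 0, 0, 0, 0, 0],
])

```text
time: 9.55
position: [375.6, 411.3, 328.3]
tcp_rot: [0.507, -0.506, -0.494, 0.493]
ft_force: [-0.2, 0.1, 0.9]
finger_gap: 85.1
```

Call:
move_arm([
  [0.02, 0, 0.04, 0, 0, 0],
  [0.03, 0, 0.03, 0, 0, 0],
  [0.04, 0, 0, 0, 0, 0],
  [0.04, 0, 0, 0, 0, 0],
  [0, 0, 0, 0, 0, 0],
  [0, 0, 0, 0, 0, 0],
])

```text
time: 10.05
position: [330.3, 508.7, 325.6]
tcp_rot: [-0.507, 0.508, 0.492, -0.493]
ft_force: [0.0, -0.3, -0.6]
finger_gap: 85.5
```

```bash
python3 - <<'E'
from h import *
b=camera("scene");a=camera("top")
print(get_state()["ft_force"],get_state()["position"])
cv2.imwrite("pics/c3.png",np.hstack([cv2.resize(x,(400,400),interpolation=cv2.INTER_CUBIC) for x in(a[125:285,240:400],b[130:290,290:450])]))
E
```

```text
[-0.86941107 -0.09251581 -0.19210037] [330.80614652 507.44500171 327.47562492]
```

View pics/c3.png

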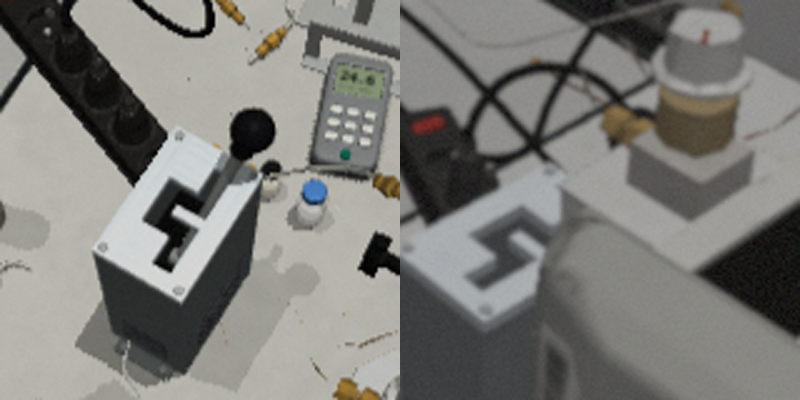

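Top view: the knob is at crop (253,130), which is pixel (341.2,177). The lever lies in the last leg toward the brass end. I'll check where that puts the ball on its sphere.

```bash
python3 - <<'E'
from h import *
p=[521.66,357.03,-.0319]
f=lambda q:proj("top",w(p,q[0],q[1],110+np.sqrt(165**2-q[0]**2-q[1]**2)))[0]-[341.2,177]
s=least_squares(f,[58,-20]);print(s.x,s.fun)
E
```

```text
[ 63.02320222 -22.66707194] [1.02318154e-12 2.52953214e-12]
```

```bash
python3 -c "
from bench import *
print(close_job(), get_state()['time'])"
```

```text
the job is handed in; nothing more can be done
the job is handed in; nothing more can be done
```

The stream selector's lever is now fully home in the zigzag slot's last end, on the brass-nipple side. I have let go of it and handed the job in. The last clock reading before that was about 10 s of the 40 s allowed.

- **How it was done:** I gripped the ball knob from above with 25 N and worked it along all five legs. On the last leg I pushed gently until the lever met the end wall at about 10 N. Then I eased off, opened the gripper, rose straight up and moved the arm clear.
- **Forces:** The highest wrist force I read was about 23 N. It came early on, when I lowered the grip slightly and the lever resisted; I corrected the height and carried on.
- **Final check:** After release, the top camera shows the knob resting at about (63, -23) mm in the gate's axes. The nominal end is (58, -20), so it sits at the far edge of the 5 mm play and slightly past it on the diagonal. That agrees with contact at the end wall, within my few-mm measuring error.
- **Limits of that check:** The scene camera could not see the knob at that end, so the position rests on the top view alone. The tool was clear and read about 0 N.

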